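Return the hand tools to their shadow trays

ROBOT

A 6-joint arm with a two-finger parallel gripper is mounted at the origin on the work surface. World frame = base frame: x ahead of the robot, y to its left, z up, the work surface at z = 0. Lengths are in m, angles in rad, forces in N, time in s.
With the tool pointing down it reaches from about 0.3 to 0.875 m from the base axis. Payload 6.4 kg.
Tool frame: the origin (TCP) lies midway between the tips of the shut fingers; the grasp point (between the pads) lies 19 mm behind it; z points along the fingers, y is the line along which they close (so a half turn about z gives the same grasp; the last joint's range is limited). The gripper opens to 85 mm and grips with 20 to 120 N. Pads are 22 mm wide; open, the fingers measure 114 mm over their backs; the gripper's body (76 mm by 85 mm) begins 54 mm behind the grasp point. The pads swing forward as they close: fully open they stand 13 mm farther back than shut.
Start: joints at [1.124, 0.181, 1.607, -0, 1.354, -0.206], TCP at [0.137, 0.558, 0.192] pointing down, gripper open.
Joint ranges: [-2.99, 2.99], [-0.89, 2.07], [0.3, 2.58], [-1.14, 4.28], [0, 2.63], [-3.12, 3.12]. Speed limits (rad/s): [2.57, 2.57, 3.01, 3.14, 3.14, 3.14].

INTERFACE

Orientations are given as a unit quaternion [w, x, y, z].
In Python, from bench import ctrl gives the robot as it stands.
- The arm moves only by the tool drive_tool, never from a script. Its argument "plan" is a list that holds one entry, the list of rows, each a list of 4 numbers: the shift along the tool's x, y, z scaled (see below), then the turn about the tool's z scaled (see below). In form: [[[x, y, z, roll], ...]]. A call has 1 to 12 rows; each row is the pose to reach, as a shift and turn from the pose commanded when the call began, along the tool's axes at that moment, turning the shorter way round; what a row does not reach only later rows make up. The controller multiplies each number of a shift by 400 mm and each number of a turn by 180 degrees. A row lasts 1/12 s, in which the tool goes at most 41.7 mm and 7.16 degrees, less where a joint would pass 70% of its speed; a pose out of reach is approached as far as the arm can. A call with a number of a shift or a turn outside -1 to 1 is refused whole. A call with a gripper value outside its range is refused whole. "jaw" is the closure, from 0 (fully open) to 1 (shut), set as the call begins (left out, the last holds). The fingers move at their own pace and stop on an object; the grip force is fixed at half the most. Time passes only in rows, so rows that repeat a pose let the fingers close. It gives the time, the measured TCP pose, the force, the opening and the grip force at its end, in the units of the state.
- ctrl.get_obs(): the state, without advancing time (a new reading comes with each control period).
- ctrl.camera(name): name is "side" or "top"; returns (picture, depth): 420x560x3 uint8, red, green, blue; 420x560 float32, m along the optical axis (not along the pixel's ray), 0 where there is no reading.
- ctrl.camera_info(name): a dict with "camera_matrix" (3x3 intrinsics, pixels), "R" (3x3) and "t" (3): a world point X has camera coordinates R X + t. Camera axes: x right, y down, z forward; pixel columns grow to the right and rows downward; lengths in m; the calibration is good to about 2 mm. A picture is of the moment at which its call begins. camera_info takes no time and is no camera call.
- ctrl.hand_in(): hands the job in; it is judged then, once.
The state is a dict: "time_s": time; "q": joint angles; "dq": joint speeds; "joint_efforts": joint torques, N m; "eef_pos": TCP position; "eef_rot": TCP orientation; "wrist_force": force on the tool from outside, world axes, zero at the start; "torque": the same for the moment, N m; "opening": opening from 0.0 (shut) to 1.0 (fully open); "grasp_force": force on a finger pad.
Only numpy, scipy, OpenCV 4.12 (cv2) and the standard library are available. Lean on these libraries where they do the work, as an engineer would, in place of code of your own. Each camera call takes 0.05 s, during which the arm holds its last target. There are 200 camera calls.

TASK

The job on the bench is nearly done: put the spanner, the pliers, the screwdriver and the ratchet back, each in its own tray, lying flat on its yellow outline the same way round as the outline so that it covers it. Leave the carburettor where it stands.

Things in the scene. Friction and masses are not known exactly. Their poses are not given: they have to be found in the camera images.
- spanner: Chrome combination spanner, 166 mm long, lies flat. Origin: mid-length, on the underside; x along it to the working end, z up. Open jaw (29 mm wide) at +x, ring (26 mm) at -x, 9 mm thick; between them a straight shank 12 mm wide, from 1 to 8 mm above the bench. Balances at the origin: grip there, across y. About 90 g.
- pliers: Pliers, closed and stiff, 166 mm long, lies flat. Origin: mid-length, on the underside; x along it to the working end, z up. Steel jaws at +x, two red handles at -x, 12 mm thick, 54 mm at the widest. From x -18 to +14 mm the handles run side by side, 30 mm over both. Balance near the origin: grip there, across y. About 160 g.
- screwdriver: Screwdriver, 166 mm long, lies flat. Origin: mid-length, on the underside; x along it to the working end, z up. Orange handle 24 mm thick from x -83 to +7 mm (does not roll), then a 6 mm steel blade held 12 mm above the bench. Balances near x -25 mm: grip the handle at x -30 mm, across y. About 80 g.
- ratchet: Ratchet handle, 166 mm long, lies flat. Origin: mid-length, on the underside; x along it to the working end, z up. Chrome head 32 mm across, 14 mm high, at +x with a square drive on top (to 25 mm), chrome neck 13 mm wide from x -5 to +51 mm (2 to 12 mm above the bench), black grip 20 x 14 mm at -x. Balances near x +20 mm: grip there, across y. About 200 g.
- spanner_tray: Fixed blue steel tray, 200 (x) x 140 (y) mm, rim 12 mm high; top of its black liner 4 mm above the bench. Flat yellow spanner outline along x, working end to +x, its middle at x 0, y -24 mm (where the tool's origin belongs), free 40 mm each side of its middle line. At y +44 mm a smaller spanner, 8 mm high, fixed. Origin: centre of the underside; z up.
- pliers_tray: Fixed blue steel tray, 200 (x) x 140 (y) mm, rim 12 mm high; top of its black liner 4 mm above the bench. Flat yellow pliers outline along x, working end to +x, its middle at x 0, y -24 mm (where the tool's origin belongs), free 40 mm each side of its middle line. At y +44 mm small pliers with blue handles, 10 mm high, fixed. Origin: centre of the underside; z up.
- screwdriver_tray: Fixed blue steel tray, 200 (x) x 140 (y) mm, rim 12 mm high; top of its black liner 4 mm above the bench. Flat yellow screwdriver outline along x, working end to +x, its middle at x 0, y -24 mm (where the tool's origin belongs), free 40 mm each side of its middle line. At y +44 mm a smaller orange screwdriver, 20 mm high, fixed. Origin: centre of the underside; z up.
- ratchet_tray: Fixed blue steel tray, 200 (x) x 140 (y) mm, rim 12 mm high; top of its black liner 4 mm above the bench. Flat yellow ratchet outline along x, working end to +x, its middle at x 0, y -24 mm (where the tool's origin belongs), free 40 mm each side of its middle line. At y +44 mm a row of five chrome sockets, 26 mm high, fixed. Origin: centre of the underside; z up.
- carburettor: Aluminium carburettor under repair, standing loose among the trays: about 80 (x) x 57 (y) mm, 67 mm high, 0.9 kg. Origin: centre of the underside. To be left alone.
Things that resemble listed ones, but are neither listed nor needed, are in the scene too. There is more than one size of the pliers; the job needs the largest.

How it is judged:
At the end, for the whole second after the job is handed in: Each tool lies flat, released and still on the liner of its own tray: origin within 12 mm along and across of its outline's middle (tray x 0, y -24 mm), lined up within 0.15 rad, working end to tray +x, underside within 4 mm of the liner. Carburettor within 25 mm of its start (x of spanner in the frame of spanner_tray between -0.012 and 0.012 m and y of spanner in the frame of spanner_tray between -0.036 and -0.012 m and z of spanner in the frame of spanner_tray between 0 and 0.008 m and y of spanner_tray in the frame of spanner above 0.005 m and angle between the x axis of spanner and the x axis of spanner_tray, either way round below 0.15 rad and angle between each of spanner, pliers, screwdriver, ratchet's own z axis and vertical below 0.12 rad and linear speed of each of spanner, pliers, screwdriver, ratchet below 0.02 m/s and angular speed of each of spanner, pliers, screwdriver, ratchet below 0.2 rad/s and x of pliers in the frame of pliers_tray between -0.012 and 0.012 m and y of pliers in the frame of pliers_tray between -0.036 and -0.012 m and z of pliers in the frame of pliers_tray between 0 and 0.008 m and y of pliers_tray in the frame of pliers above 0.005 m and angle between the x axis of pliers and the x axis of pliers_tray, either way round below 0.15 rad and x of screwdriver in the frame of screwdriver_tray between -0.012 and 0.012 m and y of screwdriver in the frame of screwdriver_tray between -0.036 and -0.012 m and z of screwdriver in the frame of screwdriver_tray between 0 and 0.008 m and y of screwdriver_tray in the frame of screwdriver above 0.005 m and angle between the x axis of screwdriver and the x axis of screwdriver_tray, either way round below 0.15 rad and x of ratchet in the frame of ratchet_tray between -0.012 and 0.012 m and y of ratchet in the frame of ratchet_tray between -0.036 and -0.012 m and z of ratchet in the frame of ratchet_tray between 0 and 0.008 m and y of ratchet_tray in the frame of ratchet above 0.005 m and angle between the x axis of ratchet and the x axis of ratchet_tray, either way round below 0.15 rad and distance of carburettor from where it was at the start of the episode below 0.025 m); the robot touches nothing.
It fails at once if the carburettor is knocked over or pushed out of its place (distance of carburettor from where it was at the start of the episode above 0.025 m or angle between carburettor's own z axis and vertical above 0.3 rad).
It also fails if it takes over 102 s, if anything falls off the work surface, if the arm or the gripper's body presses on something with over 40 N, if the wrist force passes 120 N, or if a joint passes its speed limit or range.

## Working session

There is one attempt and no reset: what is moved stays moved. The work goes in short steps, Python scripts to look and compute and a tool call to move; the robot and the scene stay as the last step left them, time stands still between calls to the robot, and variables do not carry over. Pictures are saved under pics/ and viewed, at most 14 in all, crops included, and the job is handed in when it is done.

Besides the shell and the picture viewer there is one more tool, called after "Emit:" as name([rows], argument=value, ...), one row to a line, values as JSON. drive_tool: Moves the arm, as the interface text tells. Its arguments: {"type":"object","properties":{"plan":{"type":"array"},"jaw":{"type":"number"}},"required":["plan"]}

```bash
ls; mkdir -p pics
python3 - <<'E'
from bench import ctrl
import cv2,numpy as np
for n in("top","side"):
    p,d=ctrl.camera(n); cv2.imwrite(f"pics/{n}0.png",p[:,:,::-1]); np.savez(f"pics/{n}0.npz",p=p,d=d)
    i=ctrl.camera_info(n); print(n,{k:np.round(v,4).tolist() for k,v in i.items()})
p=cv2.imread("pics/top0.png"); cv2.imwrite("pics/top0b.png",cv2.resize(p,(800,600),interpolation=cv2.INTER_CUBIC))
o=ctrl.get_obs(); print({k:np.round(v,3).tolist() for k,v in o.items()})
E
```

```text
pics
top {'camera_matrix': [[472.1824, 0.0, 274.4955], [0.0, 472.1824, 202.5205], [0.0, 0.0, 1.0]], 'R': [[-0.0065, -1.0, 0.0028], [-0.977, 0.0058, -0.2132], [0.2132, -0.0041, -0.977]], 't': [-0.0044, 0.4344, 0.9898]}
side {'camera_matrix': [[504.2988, 0.0, 268.2404], [0.0, 504.2988, 201.0492], [0.0, 0.0, 1.0]], 'R': [[0.7139, -0.7002, 0.0112], [-0.4618, -0.4828, -0.7441], [0.5264, 0.526, -0.668]], 't': [-0.2894, 0.2398, 1.2537]}
{'time_s': 0.1, 'q': [1.124, 0.182, 1.608, 0.0, 1.354, -0.206], 'dq': [-0.0, -0.002, -0.002, 0.001, 0.002, 0.001], 'joint_efforts': [0.001, -44.587, -35.224, -0.0, 0.004, -0.0], 'eef_pos': [0.137, 0.558, 0.191], 'eef_rot': [-0.0, 0.12, 0.993, -0.001], 'wrist_force': [-0.767, 0.332, 0.196], 'torque': [-0.006, 0.023, 0.001], 'grasp_force': 0.0, 'opening': 1.001}
```

View pics/top0b.png

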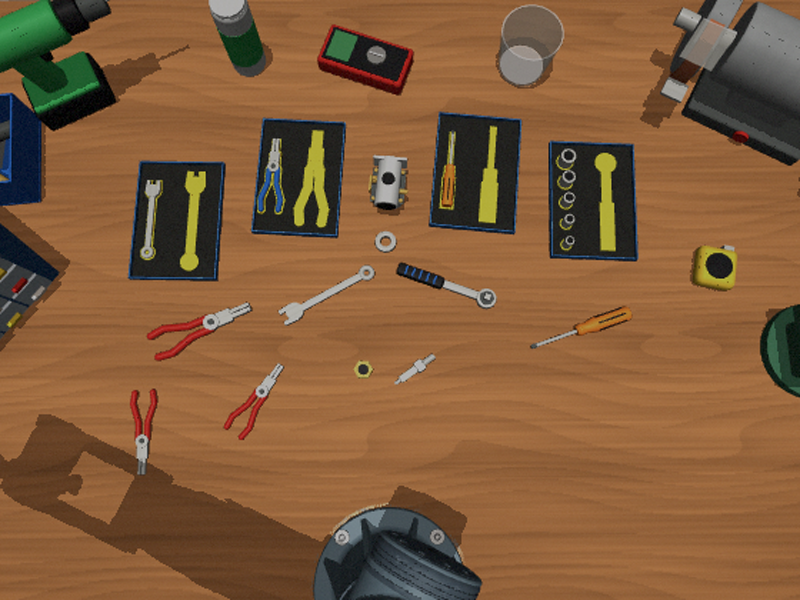

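View pics/side0.png

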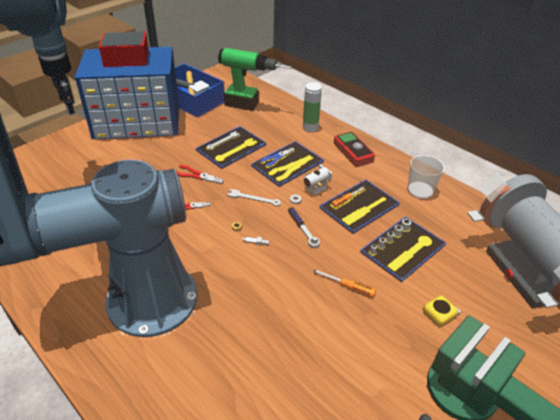

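The top view (800x600) shows four trays along the top: spanner at (177,220), pliers (298,178), screwdriver (475,173) and ratchet (593,200), with the carburettor at (388,182). The tools are the spanner with its jaw at (290,312) and ring at (367,271), the largest pliers with jaws at (250,308), the ratchet with its head at (486,297), and the screwdriver with its tip at (533,346). Next I measure them.

```bash
cat > h.py <<'E'
import numpy as np, cv2
from bench import ctrl
def world(cam,uv,z=None,d=None):
    i=ctrl.camera_info(cam);K,R,t=[np.array(i[k]) for k in("camera_matrix","R","t")]
    uv=np.atleast_2d(uv).astype(float)
    r=np.c_[(uv[:,0]-K[0,2])/K[0,0],(uv[:,1]-K[1,2])/K[1,1],np.ones(len(uv))]
    c=-R.T@t; w=r@R
    s=d[:,None] if d is not None else ((z-c[2])/w[:,2])[:,None]
    return c+s*w
def hmap(cam,d):
    v,u=np.indices(d.shape); P=world(cam,np.c_[u.ravel(),v.ravel()],d=d.ravel()); return P.reshape(*d.shape,3)
def fit(xy):
    (c,s,a)=cv2.minAreaRect(xy.astype(np.float32)); b=cv2.boxPoints((c,s,a))
    e=[b[1]-b[0],b[2]-b[1]]; e=max(e,key=np.linalg.norm); return np.array(c),sorted(s),np.arctan2(e[1],e[0])
def largest(m):
    n,l,st,_=cv2.connectedComponentsWithStats(m.astype(np.uint8),connectivity=8)
    return l==1+np.argmax(st[1:,4])
E
cat > m.py <<'E'
from h import *
import sys
f=np.load("pics/top0.npz");p,d=f["p"],f["d"]
P=hmap("top",d);H=P[...,2]
print("bench h",np.percentile(H[250:300,220:350],[5,50,95]).round(4))
hsv=cv2.cvtColor(p,cv2.COLOR_RGB2HSV)
vis=p.copy()
def box(u0,v0,u1,v1):
    m=np.zeros(d.shape,bool);m[v0:v1,u0:u1]=1;return m
yel=(hsv[...,0]>22)&(hsv[...,0]<35)&(hsv[...,1]>120)&(hsv[...,2]>90)
for n,b in dict(spanner=(125,113,150,192),pliers=(203,88,233,162),screw=(333,86,352,160),ratchet=(415,104,434,178)).items():
    m=largest(yel&box(*b)); v,u=np.nonzero(m); xy=world("top",np.c_[u,v],z=.004)[:,:2]
    c,s,a=fit(xy); print("OUT",n,c.round(4),np.round(s,4),round(a,3)); vis[m]=(255,0,255)
for n,b,z in (("spanner",(192,180,268,232),.006),("pliers",(98,206,182,256),.008),("screw",(366,210,448,248),.012),("ratchet",(274,180,352,218),.010),("carb",(250,100,292,152),None)):
    m=largest((H>.0035)&box(*b)); v,u=np.nonzero(m)
    xy=(world("top",np.c_[u,v],z=z) if z else P[m])[:,:2]
    c,s,a=fit(xy); q=xy-xy.mean(0);pa=np.linalg.svd(q,full_matrices=False)[2][0]
    print("TOOL",n,c.round(4),np.round(s,4),round(a,3),"pca",round(np.arctan2(pa[1],pa[0]),3),"depth-mean-h",P[m][:,2].mean().round(4),P[m][:,2].max().round(4)); vis[m]=(0,255,0)
    if n!="carb":
        i=xy@pa; A,B=i.argmin(),i.argmax(); print("   ends",xy[A].round(3),(u[A],v[A]),xy[B].round(3),(u[B],v[B]))
cv2.imwrite("pics/vis.png",cv2.resize(vis[70:270,80:460,::-1],(760,400),interpolation=cv2.INTER_NEAREST))
E
python3 m.py
```

```text
bench h [-0.0028  0.0005  0.0071]
OUT spanner [0.5619 0.3195] [0.0331 0.1689] -0.005
OUT pliers [0.6359 0.1217] [0.0588 0.1687] -0.075
OUT screw [ 0.6411 -0.1708] [0.0284 0.1708] -0.099
OUT ratchet [ 0.5918 -0.3594] [0.0358 0.1692] -0.077
TOOL spanner [0.4399 0.0968] [0.0349 0.1648] -1.085 pca 2.077 depth-mean-h 0.0122 1.0597
   ends [0.478 0.024] (np.int64(261), np.int64(188)) [0.39  0.164] (np.int64(199), np.int64(226))
TOOL pliers [0.3829 0.2944] [0.0583 0.1652] -1.17 pca 1.978 depth-mean-h 0.0185 1.0597
   ends [0.415 0.218] (np.int64(175), np.int64(215)) [0.337 0.364] (np.int64(108), np.int64(250))
TOOL screw [ 0.3794 -0.3021] [0.0265 0.1688] -1.28 pca -1.237 depth-mean-h 0.0218 1.0597
   ends [ 0.346 -0.224] (np.int64(372), np.int64(244)) [ 0.404 -0.383] (np.int64(441), np.int64(218))
TOOL ratchet [ 0.4483 -0.0918] [0.0352 0.1655] 1.254 pca -1.922 depth-mean-h 0.0267 1.0597
   ends [ 0.474 -0.013] (np.int64(277), np.int64(189)) [ 0.426 -0.172] (np.int64(347), np.int64(209))
TOOL carb [0.4445 0.0057] [0.0657 0.4616] -0.032 pca 3.122 depth-mean-h 0.0631 1.0597
```

View pics/vis.png

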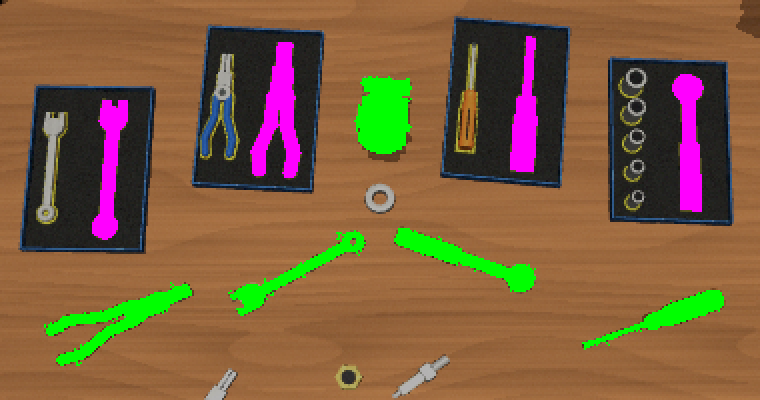

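Segmentation is clean and the lengths match (165–169 mm). I refine the axes with centre-line fits, cross-check against the tray rims, and work out the first move.

```bash
cat > m2.py <<'E'
from h import *
f=np.load("pics/top0.npz");p,d=f["p"],f["d"];P=hmap("top",d);H=P[...,2];hsv=cv2.cvtColor(p,cv2.COLOR_RGB2HSV)
def box(u0,v0,u1,v1):
    m=np.zeros(d.shape,bool);m[v0:v1,u0:u1]=1;return m
def axis(xy,a):
    """axis through slice mid-points; returns centre, angle, length"""
    c=xy.mean(0)
    for _ in range(8):
        D=np.array([np.cos(a),np.sin(a)]);N=np.array([-D[1],D[0]]);s=(xy-c)@D;n=(xy-c)@N
        e=np.arange(s.min(),s.max(),.004);k=np.digitize(s,e)
        q=np.array([[s[k==j].mean(),(n[k==j].min()+n[k==j].max())/2] for j in set(k) if (k==j).sum()>1])
        sl,b=np.polyfit(q[:,0],q[:,1],1);a+=np.arctan(sl);c=c+N*b
    s=(xy-c)@D
    return c+D*(s.min()+s.max())/2,a,np.ptp(s)
yel=(hsv[...,0]>22)&(hsv[...,0]<35)&(hsv[...,1]>120)&(hsv[...,2]>90)
for n,b in dict(spanner=(125,113,150,192),pliers=(203,88,233,162),screw=(333,86,352,160),ratchet=(415,104,434,178)).items():
    v,u=np.nonzero(largest(yel&box(*b))); print("OUT",n,*[np.round(x,4) for x in axis(world("top",np.c_[u,v],z=.004)[:,:2],-.05)])
wood=(hsv[...,0]<18)&(hsv[...,1]>90)&(hsv[...,2]>60)
for n,b in dict(spanner=(84,105,162,200),pliers=(170,78,246,170),screw=(296,74,368,168),ratchet=(380,94,450,186)).items():
    v,u=np.nonzero(largest(~wood&box(*b))); c,s,a=fit(world("top",np.c_[u,v],z=.010)[:,:2])
    if abs(a)>2: a-=np.sign(a)*np.pi
    print("TRAY",n,c.round(4),np.round(s,3),round(a,3),"outline mid",(c+.024*np.array([np.sin(a),-np.cos(a)])).round(4))
for n,b,z,a in (("spanner",(192,180,268,232),.006,2.1),("pliers",(98,206,182,256),.008,-1.1),("screw",(366,210,448,248),.012,1.9),("ratchet",(274,180,352,218),.010,-1.87)):
    v,u=np.nonzero(largest((H>.0035)&box(*b))); print("TOOL",n,*[np.round(x,4) for x in axis(world("top",np.c_[u,v],z=z)[:,:2],a)])
E
cat > go.py <<'E'
# usage: go.py x y z yaw(of tool y; a number or 'k' keep)  -> row numbers for drive_tool
from h import *
import sys
from scipy.spatial.transform import Rotation as Ro
o=ctrl.get_obs();q=np.array(o["eef_rot"]);R=Ro.from_quat(q[[1,2,3,0]]).as_matrix()
print("t",round(o["time_s"],2),"tcp",np.round(o["eef_pos"],4),"F",np.round(o["wrist_force"],1),"open",round(float(o["opening"]),3),"grip",round(float(o["grasp_force"]),1),"tilt",round(float(np.arccos(-R[2,2])),4))
yaw=np.arctan2(R[1,1],R[0,1]);print("yaw_y",round(yaw,4),"q6",round(o["q"][5],3))
if len(sys.argv)>1:
    T=np.array([float(x) for x in sys.argv[1:4]]);s=R.T@(T-o["eef_pos"])
    y=yaw if sys.argv[4]=="k" else float(sys.argv[4]);t=(yaw-y+np.pi)%(2*np.pi)-np.pi
    print("row",np.round(s/.4,4),round(t/np.pi,4),"rows needed",np.ceil(max(np.linalg.norm(s)/.0417,abs(t)/.125)),"q6 then",round(o["q"][5]+t+np.arctan2(T[1],T[0])-o["q"][0],2))
E
python3 m2.py; python3 go.py .383 .294 .10 .49
```

```text
OUT spanner [0.562  0.3198] -0.0195 0.1692
OUT pliers [0.6359 0.1224] -0.0621 0.1688
OUT screw [ 0.641  -0.1709] -0.1025 0.1708
OUT ratchet [ 0.5915 -0.3614] -0.0459 0.1692
TRAY spanner [0.5618 0.3423] [0.143 0.203] -0.02 outline mid [0.5613 0.3183]
TRAY pliers [0.6349 0.1459] [0.142 0.204] -0.062 outline mid [0.6334 0.1219]
TRAY screw [ 0.6418 -0.1467] [0.141 0.204] -0.101 outline mid [ 0.6394 -0.1706]
TRAY ratchet [ 0.592  -0.3362] [0.143 0.204] -0.046 outline mid [ 0.5909 -0.3601]
TOOL spanner [0.4383 0.0961] 2.0768 0.165
TOOL pliers [0.385  0.2953] -1.1627 0.1653
TOOL screw [ 0.3767 -0.3028] 1.9055 0.169
TOOL ratchet [ 0.4505 -0.0925] -1.9204 0.1653
t 0.1 tcp [0.1369 0.5579 0.191 ] F [-0.8  0.3  0.2] open 1.001 grip 0.0 tilt 0.0016
yaw_y 1.33 q6 -0.206
row [-0.755  -0.4936  0.2279] 0.2674 rows needed 9.0 q6 then 0.16
```

The two estimates agree within 2 mm. Pliers first: pick at (0.385, 0.295) with yaw_y 0.408.

```bash
python3 go.py .385 .2953 .09 .408|tail -1
```

```text
row [-0.7591 -0.4892  0.2529] 0.2935 rows needed 9.0 q6 then 0.25
```

Emit:
drive_tool([
  [[-0.759, -0.489, 0.253, 0.2935], [-0.759, -0.489, 0.253, 0.2935], [-0.759, -0.489, 0.253, 0.2935], [-0.759, -0.489, 0.253, 0.2935], [-0.759, -0.489, 0.253, 0.2935], [-0.759, -0.489, 0.253, 0.2935], [-0.759, -0.489, 0.253, 0.2935], [-0.759, -0.489, 0.253, 0.2935], [-0.759, -0.489, 0.253, 0.2935], [-0.759, -0.489, 0.253, 0.2935], [-0.759, -0.489, 0.253, 0.2935], [-0.759, -0.489, 0.253, 0.2935]],
], jaw=0.3)

```text
time_s: 1.1
eef_pos: [0.3849, 0.296, 0.0904]
eef_rot: [-0.0, 0.55, 0.835, -0.0]
wrist_force: [-0.1, 0.4, -0.7]
opening: 0.697
grasp_force: 0.0
```

```bash
python3 go.py .385 .2953 .002 .408
```

```text
t 1.1 tcp [0.3849 0.296  0.0904] F [-0.1  0.4 -0.7] open 0.697 grip 0.0 tilt 0.001
yaw_y 0.407 q6 0.003
row [-0.0019 -0.0003  0.221 ] -0.0003 rows needed 3.0 q6 then 0.25
```

Emit:
drive_tool([
  [[-0.002, 0, 0.1, 0], [-0.002, 0, 0.18, 0], [-0.002, 0, 0.221, 0], [-0.002, 0, 0.221, 0], [-0.002, 0, 0.221, 0]],
])

```text
time_s: 1.52
eef_pos: [0.3841, 0.2963, 0.002]
eef_rot: [-0.001, 0.548, 0.836, -0.001]
wrist_force: [0.5, -0.1, 0.3]
opening: 0.697
grasp_force: 0.0
```

Emit:
drive_tool([
  [[0, 0, 0, 0], [0, 0, 0, 0], [0, 0, 0, 0], [0, 0, 0, 0], [0, 0, 0, 0], [0, 0, 0, 0], [0, 0, 0, 0]],
], jaw=1)

```text
time_s: 2.1
eef_pos: [0.3858, 0.2953, 0.0024]
eef_rot: [0.0, 0.549, 0.836, 0.0]
wrist_force: [-0.8, -0.5, 0.9]
opening: -0.004
grasp_force: 0.0
```

```bash
sed -i 's/+np.arctan2(T\[1\],T\[0\])-o\["q"\]\[0\]/+np.arctan2(T[1],T[0])-np.arctan2(o["eef_pos"][1],o["eef_pos"][0])/' go.py; python3 go.py .385 .2953 .12 k
```

```text
t 2.1 tcp [0.3858 0.2953 0.0024] F [-0.8 -0.5  0.9] open -0.004 grip 0.0 tilt 0.0003
yaw_y 0.4078 q6 0.001
row [ 0.0007 -0.0017 -0.294 ] 0.0 rows needed 3.0 q6 then 0.0
```

The fingers shut fully on nothing. I look again.

Run:
```python
from h import *
a,_=ctrl.camera("top");b,_=ctrl.camera("side")
A=cv2.resize(a[190:290,60:200,::-1],(560,400),interpolation=cv2.INTER_CUBIC)
cv2.imwrite("pics/t1.png",A)
cv2.imwrite("pics/s1.png",cv2.resize(b[100:280,100:300,::-1],(666,600),interpolation=cv2.INTER_CUBIC))
i=ctrl.camera_info("side");K,R,t=[np.array(i[k]) for k in("camera_matrix","R","t")]
for X in ([.3858,.2953,.0024],[.385,.2953,.006]):
    for n in("top","side"):
        i=ctrl.camera_info(n);K,R,t=[np.array(i[k]) for k in("camera_matrix","R","t")]
        c=K@(R@np.array(X)+t);print(n,X,(c[:2]/c[2]).round(1))
```

```text
top [0.3858, 0.2953, 0.0024] [141.  228.4]
side [0.3858, 0.2953, 0.0024] [199.1 175.2]
top [0.385, 0.2953, 0.006] [140.5 228.5]
side [0.385, 0.2953, 0.006] [198.8 174.4]
```

View pics/t1.png

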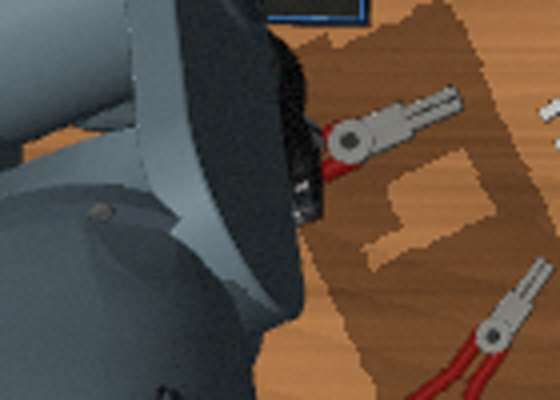

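View pics/s1.png

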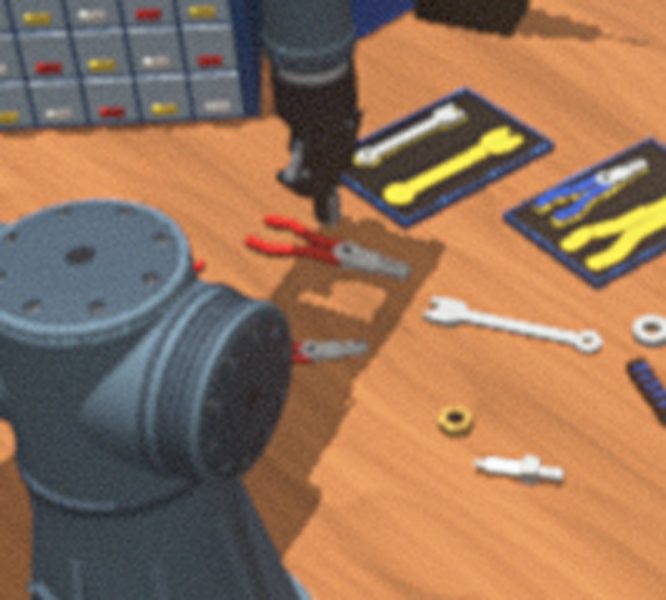

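The side view shows the closed fingertip at about pixel (199,166), but the calibration puts the TCP at (199,175). The tip is either higher or farther back than reported. I check with depth.

Run:
```python
from h import *
p,d=ctrl.camera("side");P=hmap("side",d)
for v in range(150,180,2):
    print(v,[tuple((P[v,u]*1000).round().astype(int).tolist())+tuple(p[v,u].tolist()) for u in (196,199,202)])
```

```text
150 [(370, 275, 120, 46, 36, 31), (381, 275, 115, 56, 47, 40), (394, 278, 106, 57, 44, 39)]
152 [(372, 280, 109, 54, 44, 41), (376, 269, 113, 51, 45, 43), (399, 287, 91, 56, 49, 59)]
154 [(384, 298, 86, 51, 37, 35), (380, 277, 99, 53, 43, 33), (396, 283, 88, 53, 50, 53)]
156 [(368, 276, 98, 58, 51, 45), (381, 279, 90, 60, 48, 44), (396, 284, 79, 163, 114, 80)]
158 [(364, 271, 96, 47, 39, 28), (377, 274, 87, 69, 63, 62), (453, 364, -2, 186, 127, 87)]
160 [(360, 267, 92, 49, 38, 29), (383, 283, 71, 86, 85, 82), (447, 358, -4, 174, 120, 87)]
162 [(369, 281, 72, 47, 35, 31), (380, 280, 67, 83, 80, 78), (391, 280, 61, 168, 119, 85)]
164 [(372, 286, 60, 45, 41, 31), (380, 281, 58, 78, 74, 73), (395, 286, 48, 144, 107, 85)]
166 [(375, 291, 48, 86, 62, 51), (380, 283, 50, 79, 73, 69), (428, 334, -5, 121, 84, 59)]
168 [(406, 337, -3, 137, 93, 62), (381, 285, 40, 119, 85, 60), (421, 325, -4, 130, 86, 55)]
170 [(397, 326, 0, 135, 69, 47), (405, 321, -2, 129, 79, 55), (411, 312, 0, 127, 83, 53)]
172 [(385, 309, 8, 143, 45, 34), (391, 301, 9, 149, 49, 39), (407, 308, -4, 142, 87, 75)]
174 [(384, 309, 0, 128, 40, 31), (383, 291, 11, 131, 64, 55), (390, 284, 12, 135, 128, 127)]
176 [(372, 293, 8, 142, 40, 30), (376, 283, 12, 152, 62, 58), (385, 279, 9, 145, 144, 142)]
178 [(370, 291, 2, 118, 66, 46), (373, 279, 8, 120, 40, 30), (381, 275, 5, 120, 92, 87)]
```

Run:
```python
from h import *
i=ctrl.camera_info("side");K,R,t=[np.array(i[k]) for k in("camera_matrix","R","t")]
for z in (.191,.231):
    c=K@(R@np.array([.137,.558,z])+t);print("start tip px",z,(c[:2]/c[2]).round(1))
for z in (.0024,.02,.04,.06):
    c=K@(R@np.array([.3858,.2953,z])+t);print("now tip px",z,(c[:2]/c[2]).round(1))
D=np.median([ctrl.camera("side")[1] for _ in range(9)],0);P=hmap("side",D)
for v in range(158,174): print(v,[tuple((P[v,u]*1000).round().astype(int).tolist()) for u in (196,198,200)])
p=np.load("pics/side0.npz")["p"];cv2.imwrite("pics/s0c.png",cv2.resize(p[30:130,20:120,::-1],(500,500),interpolation=cv2.INTER_CUBIC))
```

```text
start tip px 0.191 [ 72.1 121.6]
start tip px 0.231 [ 68.7 109.9]
now tip px 0.0024 [199.1 175.2]
now tip px 0.02 [198.7 170.8]
now tip px 0.04 [198.2 165.9]
now tip px 0.06 [197.6 160.8]
158 [(362, 269, 97), (376, 278, 85), (385, 280, 79)]
159 [(363, 271, 92), (379, 282, 78), (384, 279, 77)]
160 [(362, 270, 89), (378, 282, 74), (386, 282, 70)]
161 [(374, 288, 69), (378, 282, 70), (384, 280, 68)]
162 [(373, 287, 67), (377, 282, 67), (383, 279, 66)]
163 [(374, 288, 62), (377, 282, 63), (384, 281, 60)]
164 [(374, 289, 57), (376, 281, 61), (383, 281, 57)]
165 [(375, 290, 52), (376, 281, 57), (383, 281, 53)]
166 [(373, 288, 50), (376, 282, 52), (384, 283, 47)]
167 [(376, 294, 41), (375, 281, 49), (382, 281, 46)]
168 [(406, 338, -4), (410, 332, -2), (383, 282, 41)]
169 [(402, 332, -2), (406, 327, -1), (410, 322, -1)]
170 [(399, 329, -3), (402, 322, 0), (409, 320, -3)]
171 [(387, 311, 10), (400, 319, -2), (406, 316, -4)]
172 [(385, 309, 8), (389, 304, 9), (393, 298, 10)]
173 [(383, 307, 6), (386, 301, 8), (390, 295, 9)]
```

View pics/s0c.png

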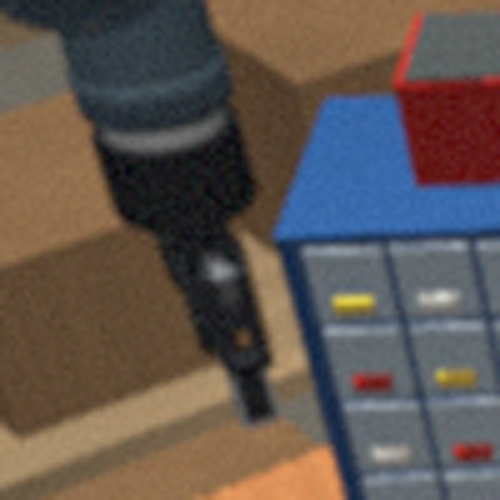

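Depth puts the fingertips at z≈0.040 while the reported TCP is at 0.002. So the reported height is about 38 mm off, or the fingers are shorter than stated. In x/y it agrees. I open and go lower in stages, measuring as I go.

Emit:
drive_tool([
  [[0, 0, 0, 0], [0, 0, 0, 0], [0, 0, 0, 0], [0, 0, 0.02, 0], [0, 0, 0.04, 0], [0, 0, 0.05, 0], [0, 0, 0.05, 0], [0, 0, 0.05, 0]],
], jaw=0.4)

```text
time_s: 3.37
eef_pos: [0.385, 0.2951, -0.0185]
eef_rot: [-0.0, 0.549, 0.836, -0.001]
wrist_force: [0.3, -0.0, 0.7]
opening: 0.6
grasp_force: 0.0
```

```bash
cat > tip.py <<'E'
from h import *
o=ctrl.get_obs();e=np.array(o["eef_pos"])
fs=[ctrl.camera("side") for _ in range(7)];P=hmap("side",np.median([f[1] for f in fs],0))
m=(np.linalg.norm(P[...,:2]-e[:2],axis=2)<.055)&(P[...,2]>.016)&(P[...,2]<.12)
m=largest(m);v,u=np.nonzero(m)
print("tcp",e.round(4),"F",np.round(o["wrist_force"],1),"n",m.sum())
for r in range(v.max()-8,v.max()+1):
    k=v==r; 
    if k.any(): print(r,u[k].min(),u[k].max(),(P[m][k].mean(0)*1000).round(0))
p=fs[0][0];c=(int(u.mean()),v.max());cv2.imwrite("pics/tip_%d.png"%(o["time_s"]*100),cv2.resize(p[c[1]-45:c[1]+30,c[0]-50:c[0]+50,::-1],(600,450),interpolation=cv2.INTER_CUBIC))
E
python3 tip.py; ls pics
```

```text
tcp [ 0.385   0.2951 -0.0185] F [ 0.3 -0.   0.7] n 326
168 193 197 [355. 269.  63.]
169 194 197 [359. 272.  55.]
170 191 197 [354. 274.  53.]
171 191 197 [354. 274.  49.]
172 191 197 [353. 274.  45.]
173 191 197 [353. 274.  42.]
174 191 197 [353. 275.  37.]
175 191 197 [353. 275.  33.]
176 193 197 [356. 275.  28.]
s0c.png
s1.png
side0.npz
side0.png
t1.png
tip_336.png
top0.npz
top0.png
top0b.png
vis.png
```

Reported z is −0.0185 with no contact, which confirms the offset. The open tip is at about 0.026. I descend in small steps, watching the force.

Emit:
drive_tool([
  [[0, 0, 0.015, 0], [0, 0, 0.03, 0], [0, 0, 0.035, 0], [0, 0, 0.035, 0]],
])

```text
time_s: 4.05
eef_pos: [0.3847, 0.2949, -0.0329]
eef_rot: [-0.001, 0.549, 0.836, -0.001]
wrist_force: [-0.3, 0.1, 0.3]
opening: 0.597
grasp_force: 0.0
```

Emit:
drive_tool([
  [[0, 0, 0.005, 0], [0, 0, 0.01, 0], [0, 0, 0.01, 0]],
])

```text
time_s: 4.3
eef_pos: [0.3854, 0.2952, -0.0362]
eef_rot: [-0.0, 0.549, 0.836, -0.0]
wrist_force: [-0.1, 0.0, -1.0]
opening: 0.6
grasp_force: 0.0
```

```bash
python3 tip.py|head -1;python3 tip.py|tail -3
```

```text
tcp [ 0.3854  0.2952 -0.0362] F [-0.1  0.  -1. ] n 378
178 191 198 [354. 276.  20.]
179 192 195 [349. 274.  20.]
180 195 195 [351. 270.  17.]
```

Emit:
drive_tool([
  [[0, 0, 0, 0], [0, 0, 0, 0], [0, 0, 0, 0], [0, 0, 0, 0], [0, 0, 0, 0], [0, 0, 0, 0]],
], jaw=1)

```text
time_s: 5.5
eef_pos: [0.3857, 0.2954, -0.0354]
eef_rot: [-0.0, 0.549, 0.836, -0.0]
wrist_force: [-1.9, -2.0, 6.1]
opening: 0.318
grasp_force: 58.7
```

Emit:
drive_tool([
  [[0, 0, -0.04, 0], [0, 0, -0.1, 0], [0, 0, -0.2, 0], [0, 0, -0.3, 0], [0, 0, -0.3, 0], [0, 0, -0.3, 0]],
])

```text
time_s: 6.0
eef_pos: [0.3876, 0.2963, 0.0866]
eef_rot: [0.002, 0.549, 0.836, 0.002]
wrist_force: [0.1, 0.1, -2.8]
opening: 0.319
grasp_force: 59.8
```

```bash
python3 go.py .635 .122 .085 1.509
```

```text
t 6.0 tcp [0.3876 0.2963 0.0866] F [ 0.1  0.1 -2.8] open 0.319 grip 59.8 tilt 0.0058
yaw_y 0.4081 q6 0.001
row [-0.6453  0.3947  0.0062] -0.3504 rows needed 9.0 q6 then -1.56
```

Gripped at 27 mm opening. Next, over to the tray.

Emit:
drive_tool([
  [[-0.645, 0.395, 0.006, -0.35], [-0.645, 0.395, 0.006, -0.35], [-0.645, 0.395, 0.006, -0.35], [-0.645, 0.395, 0.006, -0.35], [-0.645, 0.395, 0.006, -0.35], [-0.645, 0.395, 0.006, -0.35], [-0.645, 0.395, 0.006, -0.35], [-0.645, 0.395, 0.006, -0.35], [-0.645, 0.395, 0.006, -0.35], [-0.645, 0.395, 0.006, -0.35], [-0.645, 0.395, 0.006, -0.35], [-0.645, 0.395, 0.006, -0.35]],
])

```text
time_s: 7.0
eef_pos: [0.6313, 0.1217, 0.08]
eef_rot: [-0.002, 0.033, 0.999, -0.0]
wrist_force: [-0.1, 0.4, -1.7]
opening: 0.319
grasp_force: 59.8
```

```bash
python3 go.py .635 .122 -.030 1.509
```

```text
t 7.0 tcp [0.6313 0.1217 0.08  ] F [-0.1  0.4 -1.7] open 0.319 grip 59.8 tilt 0.0032
yaw_y 1.5048 q6 -1.499
row [-0.0101  0.0014  0.275 ] -0.0014 rows needed 3.0 q6 then -1.5
```

Emit:
drive_tool([
  [[0, 0.001, 0.08, -0.001], [0, 0.001, 0.16, -0.001], [0, 0.001, 0.22, -0.001], [0, 0.001, 0.22, -0.001], [0, 0.001, 0.22, -0.001]],
])

```text
time_s: 7.42
eef_pos: [0.6308, 0.1223, -0.0078]
eef_rot: [-0.002, 0.03, 1.0, -0.0]
wrist_force: [0.3, -0.2, -1.5]
opening: 0.319
grasp_force: 59.8
```

```bash
python3 go.py .635 .122 -.0305 1.509
```

```text
t 7.42 tcp [ 0.6308  0.1223 -0.0078] F [ 0.3 -0.2 -1.5] open 0.319 grip 59.8 tilt 0.0043
yaw_y 1.5101 q6 -1.503
row [-0.0109 -0.0001  0.0568] 0.0003 rows needed 1.0 q6 then -1.5
```

Emit:
drive_tool([
  [[-0.01, 0, 0.02, 0], [-0.01, 0, 0.045, 0], [-0.01, 0, 0.057, 0], [-0.01, 0, 0.057, 0], [-0.01, 0, 0.057, 0], [-0.01, 0, 0.057, 0]],
])

```text
time_s: 7.92
eef_pos: [0.6374, 0.1213, -0.0285]
eef_rot: [0.0, 0.03, 1.0, 0.0]
wrist_force: [-0.6, -0.9, -1.8]
opening: 0.321
grasp_force: 59.8
```

Emit:
drive_tool([
  [[0, 0, 0, 0], [0, 0, 0, 0], [0, 0, 0, 0], [0, 0, 0, 0]],
], jaw=0.5)

```text
time_s: 8.25
eef_pos: [0.6375, 0.1213, -0.0285]
eef_rot: [0.0, 0.03, 1.0, 0.0]
wrist_force: [-0.2, -0.4, -0.8]
opening: 0.502
grasp_force: 0.0
```

Emit:
drive_tool([
  [[0, 0, -0.03, 0], [0, 0, -0.1, 0], [0, 0, -0.2, 0], [0, 0, -0.28, 0], [0, 0, -0.28, 0], [0, 0, -0.28, 0]],
])

```text
time_s: 8.75
eef_pos: [0.6397, 0.1214, 0.0873]
eef_rot: [0.004, 0.03, 1.0, 0.0]
wrist_force: [0.2, 0.2, 0.1]
opening: 0.501
grasp_force: 0.0
```

```bash
python3 go.py .4383 .0961 .05 .506
```

```text
t 8.75 tcp [0.6397 0.1214 0.0873] F [0.2 0.2 0.1] open 0.501 grip 0.0 tilt 0.007
yaw_y 1.5107 q6 -1.505
row [ 0.4993 -0.0935  0.0897] 0.3198 rows needed 9.0 q6 then -0.47
```

Released. On to the spanner.

Emit:
drive_tool([
  [[0.499, -0.0935, 0.09, 0.32], [0.499, -0.0935, 0.09, 0.32], [0.499, -0.0935, 0.09, 0.32], [0.499, -0.0935, 0.09, 0.32], [0.499, -0.0935, 0.09, 0.32], [0.499, -0.0935, 0.09, 0.32], [0.499, -0.0935, 0.09, 0.32], [0.499, -0.0935, 0.09, 0.32], [0.499, -0.0935, 0.09, 0.32], [0.499, -0.0935, 0.09, 0.32], [0.499, -0.0935, 0.09, 0.32], [0.499, -0.0935, 0.09, 0.32]],
], jaw=0.5)

```text
time_s: 9.75
eef_pos: [0.4353, 0.096, 0.0467]
eef_rot: [-0.0, 0.507, 0.862, -0.0]
wrist_force: [0.8, -0.6, -0.7]
opening: 0.495
grasp_force: 0.0
```

```bash
python3 go.py .4383 .0961 -.036 .506
cat > chk.py <<'E'
import sys
from m2 import *
E
python3 - <<'E'
from h import *
p,d=ctrl.camera("top");cv2.imwrite("pics/t2.png",cv2.resize(p[70:270,80:460,::-1],(760,400),interpolation=cv2.INTER_CUBIC))
E
```

```text
t 9.75 tcp [0.4353 0.096  0.0467] F [ 0.8 -0.6 -0.7] open 0.495 grip 0.0 tilt 0.0008
yaw_y 0.5079 q6 -0.558
row [-0.0035  0.0068  0.2068] 0.0006 rows needed 2.0 q6 then -0.56
```

View pics/t2.png

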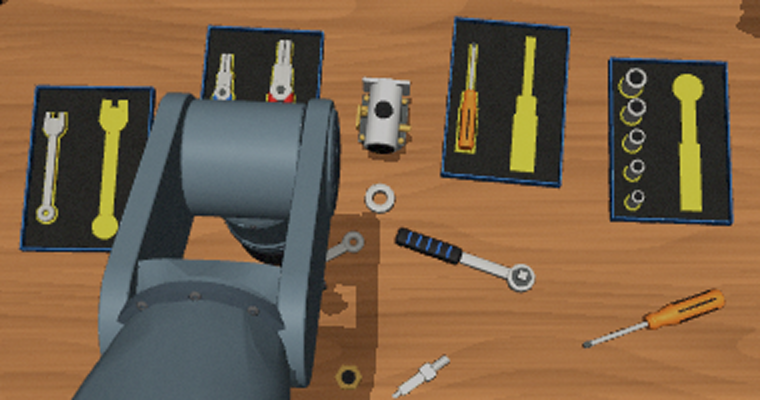

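The pliers lie on their outline at (283,75), though the arm hides part of them. I descend onto the spanner.

Emit:
drive_tool([
  [[-0.0035, 0.007, 0.08, 0], [-0.0035, 0.007, 0.15, 0], [-0.0035, 0.007, 0.19, 0], [-0.0035, 0.007, 0.204, 0], [-0.0035, 0.007, 0.204, 0], [-0.0035, 0.007, 0.204, 0]],
])

```text
time_s: 10.3
eef_pos: [0.439, 0.0961, -0.0342]
eef_rot: [0.0, 0.508, 0.862, 0.0]
wrist_force: [0.3, -0.1, 1.0]
opening: 0.5
grasp_force: 0.0
```

Emit:
drive_tool([
  [[0, 0, 0, 0], [0, 0, 0, 0], [0, 0, 0, 0], [0, 0, 0, 0], [0, 0, 0, 0], [0, 0, 0, 0], [0, 0, 0, 0]],
], jaw=1)

```text
time_s: 10.88
eef_pos: [0.4398, 0.0961, -0.0333]
eef_rot: [0.001, 0.508, 0.861, 0.001]
wrist_force: [-1.7, 0.3, 5.8]
opening: 0.094
grasp_force: 58.8
```

Emit:
drive_tool([
  [[0, 0, -0.04, 0], [0, 0, -0.1, 0], [0, 0, -0.2, 0], [0, 0, -0.28, 0], [0, 0, -0.28, 0], [0, 0, -0.28, 0]],
])

```text
time_s: 11.38
eef_pos: [0.4409, 0.0961, 0.08]
eef_rot: [0.003, 0.508, 0.861, 0.001]
wrist_force: [0.1, 0.1, -0.9]
opening: 0.095
grasp_force: 58.7
```

```bash
python3 go.py .5617 .319 .06 -1.591
```

```text
t 11.38 tcp [0.4409 0.0961 0.08  ] F [ 0.1  0.1 -0.9] open 0.095 grip 58.7 tilt 0.0063
yaw_y 0.5056 q6 -0.555
row [0.3415 0.5338 0.0517] 0.6674 rows needed 17.0 q6 then 1.84
```

Emit:
drive_tool([
  [[0.17, 0.27, 0, 0.33], [0.17, 0.27, 0, 0.33], [0.17, 0.27, 0, 0.33], [0.17, 0.27, 0, 0.33], [0.17, 0.27, 0, 0.33], [0.17, 0.27, 0, 0.33], [0.17, 0.27, 0, 0.33], [0.3415, 0.534, 0.05, 0.667], [0.3415, 0.534, 0.05, 0.667], [0.3415, 0.534, 0.05, 0.667], [0.3415, 0.534, 0.05, 0.667], [0.3415, 0.534, 0.05, 0.667]],
])

```text
time_s: 12.38
eef_pos: [0.5579, 0.3206, 0.0536]
eef_rot: [-0.0, 0.955, 0.297, -0.002]
wrist_force: [-0.9, -0.8, -1.3]
opening: 0.096
grasp_force: 58.9
```

```bash
python3 go.py .5617 .319 .04 -1.591
```

```text
t 12.38 tcp [0.5579 0.3206 0.0536] F [-0.9 -0.8 -1.3] open 0.096 grip 58.9 tilt 0.0048
yaw_y -0.9682 q6 1.305
row [0.0056 0.0087 0.0339] 0.1982 rows needed 5.0 q6 then 1.92
```

Emit:
drive_tool([
  [[0.0056, 0.0087, 0.034, 0.198], [0.0056, 0.0087, 0.034, 0.198], [0.0056, 0.0087, 0.034, 0.198], [0.0056, 0.0087, 0.034, 0.198], [0.0056, 0.0087, 0.034, 0.198], [0.0056, 0.0087, 0.034, 0.198], [0.0056, 0.0087, 0.034, 0.198], [0.0056, 0.0087, 0.034, 0.198]],
])

```text
time_s: 13.05
eef_pos: [0.5626, 0.3172, 0.0427]
eef_rot: [0.0, 1.0, -0.006, -0.001]
wrist_force: [-0.1, -0.8, -0.2]
opening: 0.092
grasp_force: 58.9
```

```bash
python3 go.py .5617 .319 -.028 -1.591
```

```text
t 13.05 tcp [0.5626 0.3172 0.0427] F [-0.1 -0.8 -0.2] open 0.092 grip 58.9 tilt 0.0017
yaw_y -1.583 q6 1.913
row [-0.0019 -0.0045  0.1768] 0.0025 rows needed 2.0 q6 then 1.92
```

Emit:
drive_tool([
  [[-0.002, -0.0045, 0.07, 0.0025], [-0.002, -0.0045, 0.12, 0.0025], [-0.002, -0.0045, 0.16, 0.0025], [-0.002, -0.0045, 0.176, 0.0025], [-0.002, -0.0045, 0.176, 0.0025], [-0.002, -0.0045, 0.176, 0.0025]],
])

```text
time_s: 13.55
eef_pos: [0.5625, 0.3193, -0.0267]
eef_rot: [0.0, 1.0, -0.011, -0.0]
wrist_force: [1.1, 0.4, -1.0]
opening: 0.095
grasp_force: 58.9
```

Emit:
drive_tool([
  [[0, 0, 0, 0], [0, 0, 0, 0], [0, 0, 0, 0], [0, 0, 0, 0]],
], jaw=0.6)

```text
time_s: 13.88
eef_pos: [0.5629, 0.3194, -0.026]
eef_rot: [-0.0, 1.0, -0.012, 0.0]
wrist_force: [-0.2, -1.2, 0.5]
opening: 0.401
grasp_force: 0.0
```

Emit:
drive_tool([
  [[0, 0, -0.03, 0], [0, 0, -0.1, 0], [0, 0, -0.2, 0], [0, 0, -0.3, 0], [0, 0, -0.3, 0], [0, 0, -0.3, 0]],
])

```text
time_s: 14.38
eef_pos: [0.5654, 0.3204, 0.0985]
eef_rot: [-0.001, 1.0, -0.012, 0.004]
wrist_force: [-0.2, -1.1, -1.0]
opening: 0.397
grasp_force: 0.0
```

```bash
python3 go.py .4436 -.1113 .06 -.35;python3 go.py .4436 -.1113 .06 2.79|tail -1
```

```text
t 14.38 tcp [0.5654 0.3204 0.0985] F [-0.2 -1.1 -1. ] open 0.397 grip 0.0 tilt 0.0084
yaw_y -1.5943 q6 1.928
row [-0.2798  1.0863  0.0908] -0.3961 rows needed 11.0 q6 then -0.08
row [-0.2798  1.0863  0.0908] 0.6044 rows needed 16.0 q6 then 3.07
```

Emit:
drive_tool([
  [[-0.26, 0.99, 0.03, -0.396], [-0.26, 0.99, 0.03, -0.396], [-0.26, 0.99, 0.03, -0.396], [-0.26, 0.99, 0.03, -0.396], [-0.26, 0.99, 0.03, -0.396], [-0.26, 0.99, 0.03, -0.396], [-0.26, 0.99, 0.03, -0.396], [-0.26, 0.99, 0.03, -0.396], [-0.26, 0.99, 0.03, -0.396], [-0.26, 0.99, 0.03, -0.396], [-0.26, 0.99, 0.03, -0.396], [-0.26, 0.99, 0.03, -0.396]],
])

```text
time_s: 15.38
eef_pos: [0.4471, -0.0779, 0.0805]
eef_rot: [-0.0, 0.819, 0.574, -0.001]
wrist_force: [-0.1, -0.5, 0.4]
opening: 0.396
grasp_force: 0.0
```

```bash
python3 go.py .4436 -.1113 .02 -.35
```

```text
t 15.38 tcp [ 0.4471 -0.0779  0.0805] F [-0.1 -0.5  0.4] open 0.396 grip 0.0 tilt 0.0023
yaw_y -0.3473 q6 -0.086
row [-0.0812  0.0204  0.1514] 0.0009 rows needed 2.0 q6 then -0.16
```

Emit:
drive_tool([
  [[-0.081, 0.02, 0.07, 0], [-0.081, 0.02, 0.13, 0], [-0.081, 0.02, 0.15, 0], [-0.081, 0.02, 0.15, 0], [-0.081, 0.02, 0.15, 0], [-0.081, 0.02, 0.15, 0]],
], jaw=0.5)

```text
time_s: 15.88
eef_pos: [0.4462, -0.1067, 0.0222]
eef_rot: [0.0, 0.819, 0.573, 0.0]
wrist_force: [0.3, -0.2, 0.4]
opening: 0.496
grasp_force: 0.0
```

```bash
python3 go.py .4436 -.1113 -.034 -.35
```

```text
t 15.88 tcp [ 0.4462 -0.1067  0.0222] F [ 0.3 -0.2  0.4] open 0.496 grip 0.0 tilt 0.0008
yaw_y -0.3493 q6 -0.145
row [-0.0129 -0.0024  0.1405] 0.0002 rows needed 2.0 q6 then -0.16
```

Emit:
drive_tool([
  [[-0.013, -0.002, 0.06, 0], [-0.013, -0.002, 0.11, 0], [-0.013, -0.002, 0.14, 0], [-0.013, -0.002, 0.14, 0], [-0.013, -0.002, 0.14, 0]],
])

```text
time_s: 16.3
eef_pos: [0.4435, -0.1115, -0.0339]
eef_rot: [0.0, 0.819, 0.573, 0.0]
wrist_force: [-0.6, -0.2, 1.0]
opening: 0.503
grasp_force: 0.0
```

Emit:
drive_tool([
  [[0, 0, 0, 0], [0, 0, 0, 0], [0, 0, 0, 0], [0, 0, 0, 0], [0, 0, 0, 0], [0, 0, 0, 0], [0, 0, 0, 0]],
], jaw=1)

```text
time_s: 16.88
eef_pos: [0.4442, -0.1123, -0.0331]
eef_rot: [0.001, 0.819, 0.573, 0.001]
wrist_force: [-1.8, 1.7, 8.2]
opening: 0.122
grasp_force: 59.0
```

Emit:
drive_tool([
  [[0, 0, -0.04, 0], [0, 0, -0.1, 0], [0, 0, -0.2, 0], [0, 0, -0.28, 0], [0, 0, -0.28, 0], [0, 0, -0.28, 0]],
])

```text
time_s: 17.38
eef_pos: [0.4449, -0.1128, 0.0798]
eef_rot: [0.003, 0.819, 0.573, 0.001]
wrist_force: [0.1, 0.0, -2.6]
opening: 0.122
grasp_force: 59.3
```

```bash
python3 go.py .6112 -.3617 .06 1.525
```

```text
t 17.38 tcp [ 0.4449 -0.1128  0.0798] F [ 0.1  0.  -2.6] open 0.122 grip 59.3 tilt 0.0059
yaw_y -0.3502 q6 -0.158
row [-0.4417  0.6037  0.0535] -0.5969 rows needed 16.0 q6 then -2.32
```

Emit:
drive_tool([
  [[-0.44, 0.604, 0.03, -0.597], [-0.44, 0.604, 0.03, -0.597], [-0.44, 0.604, 0.03, -0.597], [-0.44, 0.604, 0.03, -0.597], [-0.44, 0.604, 0.03, -0.597], [-0.44, 0.604, 0.03, -0.597], [-0.44, 0.604, 0.03, -0.597], [-0.44, 0.604, 0.03, -0.597], [-0.44, 0.604, 0.03, -0.597], [-0.44, 0.604, 0.03, -0.597], [-0.44, 0.604, 0.03, -0.597], [-0.44, 0.604, 0.03, -0.597]],
])

```text
time_s: 18.38
eef_pos: [0.608, -0.359, 0.0619]
eef_rot: [-0.002, 0.206, 0.979, 0.001]
wrist_force: [0.7, 0.7, -2.2]
opening: 0.124
grasp_force: 59.4
```

```bash
python3 go.py .6112 -.3617 .04 1.525
```

```text
t 18.38 tcp [ 0.608  -0.359   0.0619] F [ 0.7  0.7 -2.2] open 0.124 grip 59.4 tilt 0.005
yaw_y 1.1556 q6 -1.857
row [-0.0104 -0.0029  0.0548] -0.1176 rows needed 3.0 q6 then -2.23
```

Emit:
drive_tool([
  [[-0.01, -0.003, 0.05, -0.1176], [-0.01, -0.003, 0.05, -0.1176], [-0.01, -0.003, 0.05, -0.1176], [-0.01, -0.003, 0.05, -0.1176], [-0.01, -0.003, 0.05, -0.1176], [-0.01, -0.003, 0.05, -0.1176], [-0.01, -0.003, 0.05, -0.1176]],
])

```text
time_s: 18.97
eef_pos: [0.6125, -0.3627, 0.0449]
eef_rot: [-0.0, 0.027, 1.0, 0.0]
wrist_force: [0.6, 0.1, -2.7]
opening: 0.122
grasp_force: 59.4
```

```bash
python3 go.py .6112 -.3617 -.028 1.525
```

```text
t 18.97 tcp [ 0.6125 -0.3627  0.0449] F [ 0.6  0.1 -2.7] open 0.122 grip 59.4 tilt 0.0006
yaw_y 1.5167 q6 -2.218
row [0.0032 0.0022 0.1822] -0.0027 rows needed 2.0 q6 then -2.23
```

Emit:
drive_tool([
  [[0.003, 0.002, 0.07, -0.0025], [0.003, 0.002, 0.13, -0.0025], [0.003, 0.002, 0.165, -0.0025], [0.003, 0.002, 0.182, -0.0025], [0.003, 0.002, 0.182, -0.0025], [0.003, 0.002, 0.182, -0.0025]],
])

```text
time_s: 19.47
eef_pos: [0.612, -0.3624, -0.0269]
eef_rot: [0.0, 0.022, 1.0, -0.0]
wrist_force: [1.0, 0.5, -2.8]
opening: 0.122
grasp_force: 59.4
```

Emit:
drive_tool([
  [[0, 0, 0, 0], [0, 0, 0, 0], [0, 0, 0, 0], [0, 0, 0, 0]],
], jaw=0.6)

```text
time_s: 19.8
eef_pos: [0.612, -0.3625, -0.0266]
eef_rot: [0.001, 0.022, 1.0, -0.0]
wrist_force: [0.8, -0.4, 0.3]
opening: 0.399
grasp_force: 0.0
```

Emit:
drive_tool([
  [[0, 0, -0.03, 0], [0, 0, -0.1, 0], [0, 0, -0.2, 0], [0, 0, -0.28, 0], [0, 0, -0.28, 0], [0, 0, -0.28, 0]],
])

```text
time_s: 20.3
eef_pos: [0.6138, -0.3638, 0.0897]
eef_rot: [0.003, 0.022, 1.0, -0.002]
wrist_force: [0.5, 0.9, -0.5]
opening: 0.398
grasp_force: 0.0
```

```bash
python3 go.py .3865 -.3311 .04 .335;python3 go.py .3865 -.3311 .04 -2.807|tail -1
```

```text
t 20.3 tcp [ 0.6138 -0.3638  0.0897] F [ 0.5  0.9 -0.5] open 0.398 grip 0.0 tilt 0.0077
yaw_y 1.527 q6 -2.228
row [0.5719 0.0573 0.1204] 0.3794 rows needed 10.0 q6 then -1.21
row [0.5719 0.0573 0.1204] -0.6205 rows needed 16.0 q6 then -4.35
```

Emit:
drive_tool([
  [[0.572, 0.057, 0.12, 0.379], [0.572, 0.057, 0.12, 0.379], [0.572, 0.057, 0.12, 0.379], [0.572, 0.057, 0.12, 0.379], [0.572, 0.057, 0.12, 0.379], [0.572, 0.057, 0.12, 0.379], [0.572, 0.057, 0.12, 0.379], [0.572, 0.057, 0.12, 0.379], [0.572, 0.057, 0.12, 0.379], [0.572, 0.057, 0.12, 0.379], [0.572, 0.057, 0.12, 0.379], [0.572, 0.057, 0.12, 0.379]],
], jaw=0.35)

```text
time_s: 21.3
eef_pos: [0.3835, -0.3286, 0.036]
eef_rot: [-0.001, 0.578, 0.816, 0.0]
wrist_force: [0.1, -0.3, -0.3]
opening: 0.651
grasp_force: 0.0
```

```bash
python3 go.py .3865 -.3311 -.032 .335
```

```text
t 21.3 tcp [ 0.3835 -0.3286  0.036 ] F [ 0.1 -0.3 -0.3] open 0.651 grip 0.0 tilt 0.0014
yaw_y 0.3385 q6 -1.282
row [-0.0085  0.0051  0.1701] 0.0011 rows needed 2.0 q6 then -1.28
```

Emit:
drive_tool([
  [[-0.008, 0.005, 0.06, 0.001], [-0.008, 0.005, 0.12, 0.001], [-0.008, 0.005, 0.16, 0.001], [-0.008, 0.005, 0.17, 0.001], [-0.008, 0.005, 0.17, 0.001]],
])

```text
time_s: 21.72
eef_pos: [0.3859, -0.3302, -0.0329]
eef_rot: [-0.002, 0.579, 0.815, 0.001]
wrist_force: [-0.2, 0.4, 0.0]
opening: 0.651
grasp_force: 0.0
```

Emit:
drive_tool([
  [[0, 0, 0, 0], [0, 0, 0, 0], [0, 0, 0, 0], [0, 0, 0, 0], [0, 0, 0, 0], [0, 0, 0, 0], [0, 0, 0, 0]],
], jaw=1)

```text
time_s: 22.3
eef_pos: [0.3878, -0.3327, -0.0299]
eef_rot: [0.001, 0.58, 0.815, -0.0]
wrist_force: [-0.7, 1.7, 6.3]
opening: 0.267
grasp_force: 60.2
```

Emit:
drive_tool([
  [[0, 0, -0.04, 0], [0, 0, -0.1, 0], [0, 0, -0.2, 0], [0, 0, -0.28, 0], [0, 0, -0.28, 0], [0, 0, -0.28, 0]],
])

```text
time_s: 22.8
eef_pos: [0.3882, -0.3333, 0.0833]
eef_rot: [0.003, 0.58, 0.815, -0.001]
wrist_force: [-0.4, -0.2, -0.0]
opening: 0.262
grasp_force: 59.4
```

```bash
python3 go.py .6102 -.1677 .07 -1.673
```

```text
t 22.8 tcp [ 0.3882 -0.3333  0.0833] F [-0.4 -0.2 -0. ] open 0.262 grip 59.4 tilt 0.006
yaw_y 0.3334 q6 -1.275
row [0.2099 0.6598 0.0332] 0.6386 rows needed 17.0 q6 then 1.17
```

Emit:
drive_tool([
  [[0.21, 0.66, 0.01, 0.638], [0.21, 0.66, 0.01, 0.638], [0.21, 0.66, 0.01, 0.638], [0.21, 0.66, 0.01, 0.638], [0.21, 0.66, 0.01, 0.638], [0.21, 0.66, 0.01, 0.638], [0.21, 0.66, 0.01, 0.638], [0.21, 0.66, 0.01, 0.638], [0.21, 0.66, 0.01, 0.638], [0.21, 0.66, 0.01, 0.638], [0.21, 0.66, 0.01, 0.638], [0.21, 0.66, 0.01, 0.638]],
])

```text
time_s: 23.8
eef_pos: [0.6076, -0.1649, 0.0741]
eef_rot: [-0.001, 0.973, 0.231, -0.001]
wrist_force: [-0.3, 0.5, 0.3]
opening: 0.264
grasp_force: 59.5
```

```bash
python3 go.py .6102 -.1677 .05 -1.673
```

```text
t 23.8 tcp [ 0.6076 -0.1649  0.0741] F [-0.3  0.5  0.3] open 0.264 grip 59.5 tilt 0.0037
yaw_y -1.1043 q6 0.651
row [0.0028 0.0094 0.0603] 0.181 rows needed 5.0 q6 then 1.22
```

Emit:
drive_tool([
  [[0.003, 0.009, 0.06, 0.181], [0.003, 0.009, 0.06, 0.181], [0.003, 0.009, 0.06, 0.181], [0.003, 0.009, 0.06, 0.181], [0.003, 0.009, 0.06, 0.181], [0.003, 0.009, 0.06, 0.181], [0.003, 0.009, 0.06, 0.181], [0.003, 0.009, 0.06, 0.181]],
])

```text
time_s: 24.47
eef_pos: [0.6109, -0.1682, 0.0516]
eef_rot: [-0.0, 0.999, -0.047, -0.001]
wrist_force: [-0.3, -0.1, -0.6]
opening: 0.263
grasp_force: 59.4
```

```bash
python3 go.py .6102 -.1677 -.0255 -1.673
```

```text
t 24.47 tcp [ 0.6109 -0.1682  0.0516] F [-0.3 -0.1 -0.6] open 0.263 grip 59.4 tilt 0.0017
yaw_y -1.6651 q6 1.209
row [-0.0017 -0.001   0.1926] 0.0025 rows needed 2.0 q6 then 1.22
```

Emit:
drive_tool([
  [[-0.002, -0.001, 0.07, 0.0025], [-0.002, -0.001, 0.13, 0.0025], [-0.002, -0.001, 0.17, 0.0025], [-0.002, -0.001, 0.192, 0.0025], [-0.002, -0.001, 0.192, 0.0025], [-0.002, -0.001, 0.192, 0.0025]],
])

```text
time_s: 24.97
eef_pos: [0.611, -0.1681, -0.0243]
eef_rot: [0.0, 0.999, -0.052, -0.0]
wrist_force: [0.6, 0.1, -0.2]
opening: 0.264
grasp_force: 60.9
```

Emit:
drive_tool([
  [[0, 0, 0, 0], [0, 0, 0, 0], [0, 0, 0, 0], [0, 0, 0, 0]],
], jaw=0.5)

```text
time_s: 25.3
eef_pos: [0.6111, -0.1682, -0.0238]
eef_rot: [0.0, 0.999, -0.052, 0.0]
wrist_force: [-0.9, 0.4, 0.4]
opening: 0.499
grasp_force: 0.0
```

Emit:
drive_tool([
  [[0, 0, -0.03, 0], [0, 0, -0.1, 0], [0, 0, -0.2, 0], [0, 0, -0.28, 0], [0, 0, -0.28, 0], [0, 0, -0.28, 0]],
])

```text
time_s: 25.8
eef_pos: [0.6132, -0.1691, 0.092]
eef_rot: [0.001, 0.999, -0.052, 0.003]
wrist_force: [0.0, 1.1, -0.3]
opening: 0.497
grasp_force: 0.0
```

```bash
python3 go.py .36 -.40 .15 k
```

```text
t 25.8 tcp [ 0.6132 -0.1691  0.092 ] F [ 0.   1.1 -0.3] open 0.497 grip 0.0 tilt 0.007
yaw_y -1.675 q6 1.22
row [-0.5686  0.6403 -0.1472] 0.0 rows needed 9.0 q6 then 0.65
```

Clear the arm out of the view and inspect.

Emit:
drive_tool([
  [[-0.57, 0.64, -0.15, 0], [-0.57, 0.64, -0.15, 0], [-0.57, 0.64, -0.15, 0], [-0.57, 0.64, -0.15, 0], [-0.57, 0.64, -0.15, 0], [-0.57, 0.64, -0.15, 0], [-0.57, 0.64, -0.15, 0], [-0.57, 0.64, -0.15, 0], [-0.57, 0.64, -0.15, 0], [-0.57, 0.64, -0.15, 0], [-0.57, 0.64, -0.15, 0], [-0.57, 0.64, -0.15, 0]],
])

```text
time_s: 26.8
eef_pos: [0.3575, -0.3976, 0.1468]
eef_rot: [-0.001, 0.999, -0.052, -0.0]
wrist_force: [0.6, 0.2, -0.9]
opening: 0.498
grasp_force: 0.0
```

Emit:
drive_tool([
  [[-0.6, 0.5, -0.1, 0], [-0.6, 0.5, -0.1, 0], [-0.6, 0.5, -0.1, 0], [-0.6, 0.5, -0.1, 0], [-0.6, 0.5, -0.1, 0], [-0.6, 0.5, -0.1, 0], [-0.6, 0.5, -0.1, 0], [-0.6, 0.5, -0.1, 0]],
])

```text
time_s: 27.47
eef_pos: [0.096, -0.5742, 0.1877]
eef_rot: [0.0, 0.999, -0.052, -0.0]
wrist_force: [-0.4, -0.4, -0.1]
opening: 0.499
grasp_force: 0.0
```

Run:
```python
from h import *
p,d=ctrl.camera("top");cv2.imwrite("pics/t3.png",cv2.resize(p[70:220,80:460,::-1],(760,300),interpolation=cv2.INTER_CUBIC));np.savez("pics/t3.npz",p=p,d=np.median([ctrl.camera("top")[1] for _ in range(7)],0))
```

```text
(no output)
```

View pics/t3.png

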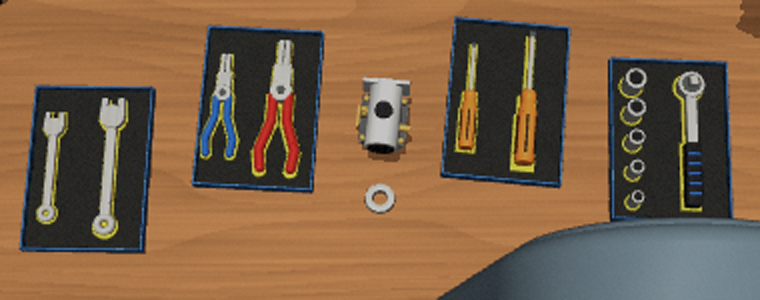

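All four tools lie on their outlines, and the small +x offsets look like parallax. I quantify it.

```bash
sed 's/^yel=.*$/import sys/;/^import sys/,$d' m2.py > ax.py
python3 - <<'E'
from ax import *
f=np.load("pics/t3.npz");p=f["p"];hsv=cv2.cvtColor(p,cv2.COLOR_RGB2HSV)
yel=(hsv[...,0]>20)&(hsv[...,0]<38)&(hsv[...,1]>100)
T=dict(spanner=((124,108,151,193),.0105,(.5617,.319),-.02),pliers=((200,86,233,164),.012,(.635,.122),-.062),screw=((330,82,353,161),.016,(.640,-.1708),-.102),ratchet=((414,102,434,178),.014,(.5912,-.3608),-.046))
for n,(b,z,o,a0) in T.items():
    m=largest((hsv[...,2]>(60 if n!="ratchet" else 75))&~yel&box(*b)) if n!="ratchet" else largest(cv2.morphologyEx(((hsv[...,2]>75)&~yel&box(*b)).astype(np.uint8),cv2.MORPH_CLOSE,np.ones((5,3))))
    v,u=np.nonzero(m);c,a,L=axis(world("top",np.c_[u,v],z=z)[:,:2],a0)
    D=np.array([np.cos(a0),np.sin(a0)]);e=c-o
    print(n,"along",round(e@D*1000,1),"across",round((e@[-D[1],D[0]])*1000,1),"dang",round(a-a0,3),"L",round(L,4))
E
python3 go.py
```

```text
spanner along 2.9 across 0.3 dang -0.0 L 0.1636
pliers along 1.5 across -0.9 dang 0.004 L 0.165
screw along 3.6 across -0.4 dang -0.004 L 0.1692
ratchet along 41.5 across -1.6 dang -0.015 L 0.088
t 27.87 tcp [ 0.0998 -0.5717  0.1874] F [ 0.4  0.3 -0.1] open 0.499 grip 0.0 tilt 0.001
yaw_y -1.6726 q6 0.07
```

Every tool is within 4 mm and 0.02 rad. For the ratchet only the chrome part (x −5 to +83 mm) was measured, which gives about +2.5 mm along. Handing in.

```bash
python3 -c "
from bench import ctrl
print(ctrl.hand_in())"
```

```text
the job is handed in; nothing more can be done
None
```

I put the spanner, pliers, screwdriver and ratchet back on their outlines, each within about 4 mm and 0.02 rad of its mark, left the carburettor alone, and handed the job in after about 28 s; the hand-in returned no verdict.

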